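# Free the stop bar held by odd-handed wing knobs

### The job

Take the slotted steel stop bar off the potting jig: undo both wing knobs until the lip of the bar can pass under them, then draw the bar out towards the robot by its tab and set it down flat, tab up, on the bench in front of the jig, clear of it. One of the two knobs has a left-hand thread and nobody remembers which, so find out by turning gently either way; never force a knob against its stop, do not wrench at the bar while it is held, do not drop it, and leave the things round about where they are.

Things in the scene. Friction and masses are not known exactly. Their poses are not given: they have to be found in the camera images.
- jig: Pale timber block with dark metal top, 90 mm deep (x), 250 long (y), 24 high, fixed to the bench; steel lugs reach 153 mm from its middle at both ends. Origin at the centre of its underside; x points away from the robot (within 0.35 rad), y along the block, z up. It carries two studs at x = 0, y = +75 and -75 mm.
- stop_bar: Steel bar, 62 mm wide (x -30 to +32), 210 long (y), 5 thick, 0.2 to 0.4 kg, flat on the jig; origin at its underside, at the start over the jig's with equal axes. Two 18 mm slots at y = +-75 straddle the studs, open at the far edge, closed at x = -9. The far edge (x 24 to 32) is turned up into a lip 4.5 mm over the bar's top, which catches behind the knob flanges while they are down.
- bar_tab (a point): Where to pinch the bar's upright tab (fingers closing along y), 8 mm to -x of the bar's origin and 30 mm over its underside; axes as the bar's. The tab is 12 mm thick (y), 36 long (x), its top 41 mm over the bar's underside. With both knobs undone the bar slides straight out along the jig's -x, level; the slots leave the studs after 40 mm.
- knob_1_grip (a point): On the axis of a black wing knob, 30 mm over its flange's underside, 10 mm below its top; turns and rises with it. Wing 46 mm long (this point's x), 14 thick (y), from 8 to 40 mm over the flange's underside. Flange: radius 18, 6 thick, a 22 mm wide boss up to 10.5 mm. At home (done up tight) this point is 60 mm over the jig's underside, the flange 1 mm over the bar.
- knob_2_grip (a point): The same point on the other knob. The knobs look alike, but one has a right-hand thread (undone anticlockwise seen from above), the other a left-hand one (undone clockwise). Either knob rises 3.5 mm per rad as it is undone, sinks as much as it is done up, and must be undone at least 1.2 rad from home (4.2 mm) for the lip to pass; it stays on its stud, an end stop holds it at 2.2 rad.
- stud_1: Fixed steel stud, 14 mm thick, carrying knob 1 at x = 0, y = +75 or -75 mm of the jig; origin on its axis at the jig's top; its yaw means nothing. A knob starts 0.05 to 0.25 rad undone, so it turns a little either way, against 0.08 N m of friction, before the tight side meets a hard stop at home.
- stud_2: The like stud that carries knob 2, at the other place on the jig.
- knob_1_flange (a point): Underside centre of knob 1's steel flange, the threaded part; x along the wing when nothing twists the knob. The wing drives the flange through a spring of 2 N m per rad, so against a stop the wing twists on the flange; over 0.3 rad (0.6 N m) is forced and spoils the knob. Stop once the moment has risen some 0.2 to 0.3 N m above the friction, then turn back.
- knob_2_flange (a point): The same point on knob 2, with a like spring.
- pots: Nested black plastic pots, 76 mm wide, 108 mm high, at the left; leave alone. Origin under its middle.
- labels: Bundle of white stick labels, 109 x 17 x 15 mm, at the front right; leave alone. Origin under its middle.
- rose: Brass watering-can rose, 70 mm wide, 59 mm high, standing on its face at the front left; leave alone. Origin under its middle.
- tape: Roll of tape lying flat, 98 mm wide, 25 mm high, at the right; leave alone. Origin under its middle.
There are look-alikes about, which are no part of the job. Leave any brown look-alike of the stop_bar alone.

How it is judged:
By the outcome, as a careful person would: the job done as asked, in the order asked, and still so for the second after the job is handed in, with the robot touching nothing.
It also fails if it takes over 72 s, if anything falls off the work surface, if the arm or the gripper's body presses on something with over 40 N, if the wrist force passes 120 N, or if a joint passes its speed limit or range.

### The arm

A 7-joint arm with a two-finger parallel gripper is mounted at the origin on the work surface; the furniture and walls round the work are solid. World frame = base frame: x ahead of the robot, y to its left, z up, the work surface at z = 0. Lengths are in m, angles in rad, forces in N, time in s.
With the tool pointing down it reaches from about 0.4 to 0.85 m from the base axis. Payload 10.4 kg.
Tool frame: the origin (TCP) lies at the very end of the fingers, on their centre line; the grasp point (between the pads) lies 19 mm behind it; z points along the fingers, y is the line along which they close (so a half turn about z gives the same grasp; the last joint's range is limited). The gripper opens to 87 mm and grips with 3 to 60 N. Pads are 19 mm wide; open, the fingers measure 117 mm over their backs; the gripper's body (75 mm by 190 mm) begins 51 mm behind the grasp point.
Start: joints at [1.282, 0.332, -0.065, 1.46, 0.022, 1.35, -0.088], TCP at [0.164, -0.603, 0.223] pointing down, gripper open.
Joint ranges: [-2.6, 2.6], [-0.5, 2.12], [-1.47, 1.34], [0.16, 2.42], [-1.27, 4.41], [0.06, 2.06], [-2.6, 2.6]. Speed limits (rad/s): [2.22, 2.22, 2.79, 2.79, 3.14, 3.14, 3.14].

### API

Orientations are given as a unit quaternion [x, y, z, w].
In Python, from bench import r gives the robot as it stands.
- The arm moves only by the shell command python3 -m crank 'ROWS' [FORCE]. ROWS is JSON, a list that holds one entry, the list of rows, each a list of 5 numbers: the shift along the tool's x, y, z in mm, then the turn about the tool's z in degrees, then the opening, from -1 (shut) to 1 (fully open). A call has 1 to 20 rows; each row is the pose to reach, as a shift and turn from the pose commanded when the call began, along the tool's axes at that moment; what a row does not reach only later rows make up. A row lasts 1/10 s, in which the tool goes at most 50 mm and 8.59 degrees, less where a joint would pass 70% of its speed; a pose out of reach is approached as far as the arm can. A call with a gripper value outside its range is refused whole. The fingers move at their own pace and stop on an object; FORCE is the grip in N (left out, the last holds). Time passes only in rows, so rows that repeat a pose let the fingers close. It gives the time, the measured TCP pose, the force, the opening and the grip force at its end, in the units of the state.
- r.read_state(): the state, without advancing time (a new reading comes with each control period).
- r.camera(name): name is "scene" or "top" or "wrist"; returns a dict with "image" (400x640x3 uint8, red, green, blue), "vfov" (degrees; the focal length in pixels is half the picture's height over the tangent of half this angle, whatever the lens; pixels are square), "cx", "cy" (the principal point, pixels), "eye" and "attitude" of the camera in the world. Camera axes: x right, y down, z forward; pixel columns grow to the right and rows downward; lengths in m; the calibration is good to about 2 mm. The wrist camera is an equidistant fisheye: a pixel r from the principal point sees the ray r / f radians off the axis. A picture is of the moment at which its call begins. There is no depth.
- r.close_job(): hands the job in; it is judged then, once.
The state is a dict: "time": time; "joint_positions": joint angles; "joint_vel": joint speeds; "joint_torque": joint torques, N m; "ee_pos": TCP position; "eef_rot": TCP orientation; "ft_force": force on the tool from outside, world axes, zero at the start; "torque": the same for the moment, N m; "width": finger opening in m; "grip_force": force on a finger pad.
Only numpy, scipy, OpenCV 4.12 (cv2) and the standard library are available. Lean on these libraries where they do the work, as an engineer would, in place of code of your own. Each camera call takes 0.05 s, during which the arm holds its last target. There are 200 camera calls.

## Working session

There is one attempt and no reset: what is moved stays moved. The work goes in short steps, Python scripts to look and compute and a shell command to move; the robot and the scene stay as the last step left them, time stands still between calls to the robot, and variables do not carry over. Pictures are saved under pics/ and viewed, at most 10 in all, crops included, and the job is handed in when it is done.

```bash
ls; mkdir -p pics; python3 - <<'E'
from bench import r
import cv2,numpy as np
for n in ("scene","top"):
    c=r.camera(n); cv2.imwrite(f"pics/{n}0.png",c["image"][:,:,::-1])
    print(n,{k:(np.round(v,4).tolist() if k!="image" else 0) for k,v in c.items()})
s=r.read_state(); print(s)
E
```

```text
pics
scene {'image': 0, 'vfov': 42.7464, 'cx': 317.1022, 'cy': 190.6189, 'eye': [-0.4469, -0.8094, 0.6532], 'attitude': [0.7812, -0.3216, 0.2134, -0.4906]}
top {'image': 0, 'vfov': 44.2601, 'cx': 319.4558, 'cy': 194.9316, 'eye': [0.328, 0.0497, 1.6426], 'attitude': [-0.6994, 0.7141, -0.0219, 0.02]}
{'time': 0.1, 'joint_positions': array([ 1.28242404,  0.33279382, -0.06471114,  1.46085142,  0.02162116,
        1.34992688, -0.08849264]), 'joint_vel': array([ 7.21203249e-06, -2.51248303e-03,  9.19823705e-04, -3.51707481e-03,
       -7.93125138e-04,  8.37943407e-04,  2.29475618e-03]), 'joint_torque': array([ 2.19534115e-03, -6.24548507e+01,  2.49835302e-02, -3.90718567e+01,
       -6.14947337e-02,  3.65599827e-02,  1.01088631e-04]), 'ee_pos': array([ 0.16406161, -0.60271652,  0.22184564]), 'eef_rot': array([ 9.91180659e-01,  1.32515998e-01, -1.22679367e-04, -6.29761914e-04]), 'ft_force': array([ 0.73061572,  0.1342668 , -0.1156807 ]), 'torque': array([ 0.00354827,  0.0159536 , -0.03138552]), 'grip_force': 0.0, 'width': 0.0869537878557975}
```

View pics/top0.png

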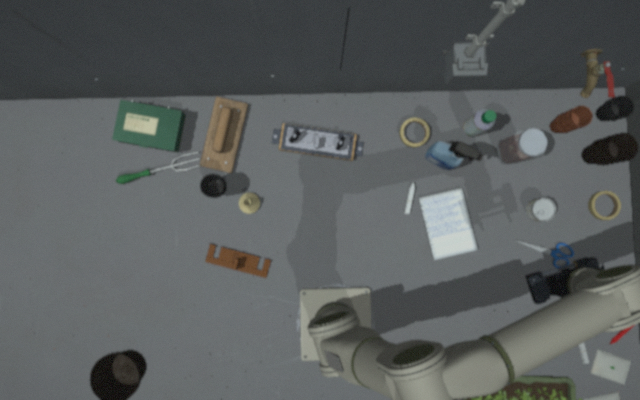

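View pics/scene0.png

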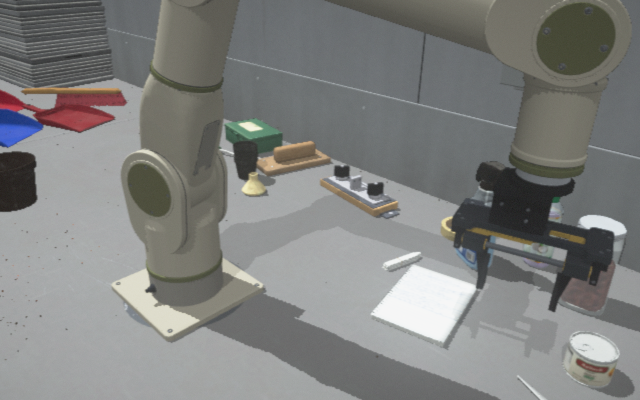

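The top view shows the jig at about (318,141), with dark knobs near (295,135) and (345,143). The pots are at (213,185), the rose at (249,203), the labels at (409,198), the tape at (415,131) and the brown look-alike at (239,260).

```bash
cat > h.py <<'E'
import numpy as np, cv2
from scipy.spatial.transform import Rotation as R
def ray(c,u,v,fish=False):
    f=c["image"].shape[0]/2/np.tan(np.radians(c["vfov"])/2)
    d=np.array([u-c["cx"],v-c["cy"]])/f
    if fish:
        t=np.hypot(*d); k=np.sin(t)/t if t>1e-9 else 1; d=np.r_[d*k,np.cos(t)]
    else: d=np.r_[d,1]
    return R.from_quat(c["attitude"]).apply(d)
def plane(c,u,v,z,fish=False):
    d=ray(c,u,v,fish); e=np.array(c["eye"]); return e+d*(z-e[2])/d[2]
def pix(c,p,fish=False):
    f=c["image"].shape[0]/2/np.tan(np.radians(c["vfov"])/2)
    q=R.from_quat(c["attitude"]).inv().apply(np.array(p)-c["eye"])
    if fish: a=np.arctan2(np.hypot(q[0],q[1]),q[2]); s=a/np.hypot(q[0],q[1])*f
    else: s=f/q[2]
    return q[0]*s+c["cx"],q[1]*s+c["cy"]
E
python3 - <<'E'
from bench import r
from h import *
c=r.camera("top"); im=c["image"]
cv2.imwrite("pics/crop1.png",cv2.resize(im[110:172,265:375],None,fx=7,fy=7,interpolation=cv2.INTER_CUBIC)[:,:,::-1])
for n,u,v,z in [("jig",318,141,.024),("pots",213,185,.05),("rose",249,203,.03),("labels",409,198,.01),("tape",415,131,.02),("brown",239,260,0.01),("lugL",276,135,.01),("lugR",360,149,.01)]:
    print(n,plane(c,u,v,z).round(3))
g=im.max(2); m=np.zeros_like(g); m[115:170,270:370]=(g[115:170,270:370]<45)
n,_,st,ce=cv2.connectedComponentsWithStats(m)
for i in range(1,n):
    if st[i,4]>15: print(st[i],ce[i],plane(c,*ce[i],.065).round(4))
E
```

```text
jig [0.603 0.045 0.024]
pots [0.462 0.389 0.05 ]
rose [0.402 0.276 0.03 ]
labels [ 0.408 -0.253  0.01 ]
tape [ 0.631 -0.278  0.02 ]
brown [0.215 0.314 0.01 ]
lugL [0.629 0.186 0.01 ]
lugR [ 0.576 -0.094  0.01 ]
```

View pics/crop1.png

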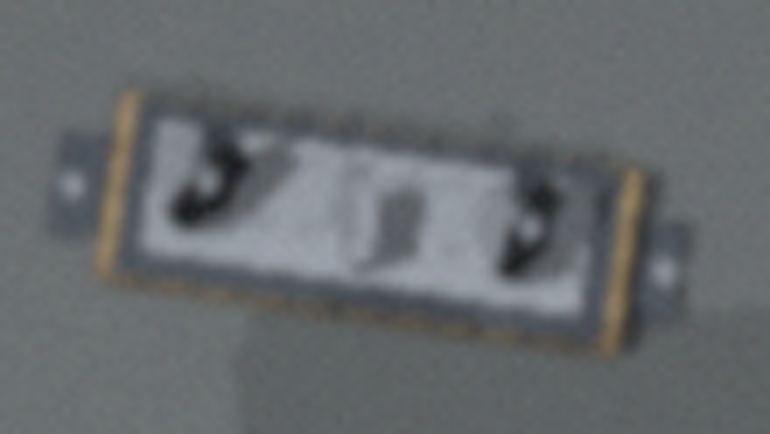

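The crop shows the wings near crop (212,180) and (530,225), i.e. px (295.3,135.7) and (340.7,142.1), both slanted up and to the right. The tab is in the middle. Next I go above the jig.

```bash
python3 -m crank '[[[20,-20,-60,-5,1],[561,-514,-98,-130,1],[561,-514,-98,-130,1],[561,-514,-98,-130,1],[561,-514,-98,-130,1],[561,-514,-98,-130,1],[561,-514,-98,-130,1],[561,-514,-98,-130,1],[561,-514,-98,-130,1],[561,-514,-98,-130,1],[561,-514,-98,-130,1],[561,-514,-98,-130,1],[561,-514,-98,-130,1],[561,-514,-98,-130,1],[561,-514,-98,-130,1],[561,-514,-98,-130,1],[561,-514,-98,-130,1],[561,-514,-98,-130,1],[561,-514,-98,-130,1],[561,-514,-98,-130,1]]]'
python3 - <<'E'
from bench import r
from h import *
c=r.camera("wrist"); cv2.imwrite("pics/w1.png",c["image"][:,:,::-1])
s=r.read_state(); print(s["ee_pos"],s["eef_rot"],s["joint_positions"],s["ft_force"],s["torque"]); print({k:v for k,v in c.items() if k!="image"})
t=r.camera("top")
a=plane(t,295.3,135.7,.065);b=plane(t,340.7,142.1,.065);print(a,b,np.hypot(*(a-b)[:2]))
for n,p in [("L",a),("R",b)]: print(n,pix(c,p,True))
E
```

```text
time: 2.15
ee_pos: [0.5702, 0.0387, 0.3206]
eef_rot: [0.3, 0.954, -0.0, 0.0]
ft_force: [0.6, -0.1, -0.4]
width: 0.087
grip_force: 0.0
[0.5702723  0.03883934 0.32070944] [ 2.99977426e-01  9.53946155e-01 -4.27915427e-04  3.08477558e-04] [ 0.50624113  0.26940733 -0.80616138  1.41003321  0.19440088  1.54317584
  0.67447153] [-0.54394482 -0.88086323 -0.13229098] [ 0.04541614 -0.14176388 -0.00550086]
{'vfov': 65.70646984690485, 'cx': 319.513277559969, 'cy': 196.97901031940484, 'eye': array([0.50118608, 0.08563377, 0.48213312]), 'attitude': array([0.87605308, 0.45695285, 0.07045985, 0.13696899])}
[0.61513399 0.11864296 0.065     ] [ 0.59124621 -0.02777999  0.065     ] 0.14835870838848148
L (np.float64(386.65303364442593), np.float64(156.61421140573106))
R (np.float64(290.9133945727119), np.float64(200.62863638472672))
```

View pics/w1.png

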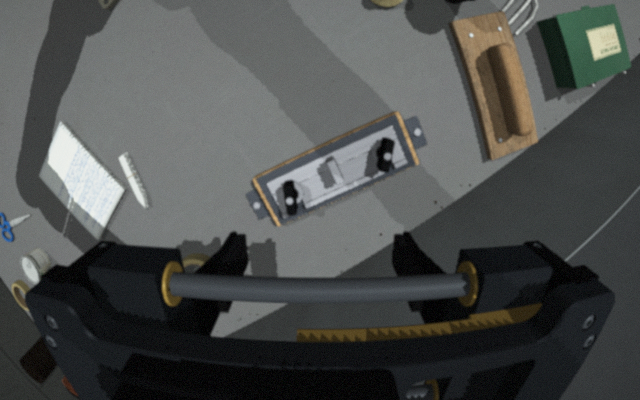

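The wrist view shows the jig with its knobs at about (386,155) and (291,198), the tab at (335,172), and lug holes at (418,131) and (257,206). Next I segment the wings.

```bash
python3 - <<'E'
from bench import r
from h import *
c=r.camera("wrist"); im=c["image"]; x0,y0=240,100
cr=cv2.resize(im[100:235,240:440],None,fx=4,fy=4,interpolation=cv2.INTER_CUBIC)
cv2.imwrite("pics/w1c.png",cr[:,:,::-1])
print(plane(c,418.5,131,.012,True),plane(c,257,206,.012,True))
g=im.max(2)
for u,v in ((386,155),(291,198)):
    m=np.zeros_like(g); m[v-22:v+22,u-16:u+16]=g[v-22:v+22,u-16:u+16]<50
    n,l,st,ce=cv2.connectedComponentsWithStats(m); i=1+st[1:,4].argmax()
    P=np.array([plane(c,a,b,.07,True)[:2] for b,a in np.argwhere(l==i)])
    rc=cv2.minAreaRect((P*1000).astype(np.float32)); w,V=np.linalg.eigh(np.cov(P.T)); d=V[:,1]*np.sign(V[0,1])
    print(st[i],ce[i],P.mean(0),rc,np.arctan2(d[1],d[0]),w**.5)
E
```

```text
[0.62372797 0.18842231 0.012     ] [ 0.57843713 -0.09321562  0.012     ]
[376 138  18  35 385] [383.69350649 155.01298701] [0.60975897 0.11639067] ((610.2052001953125, 116.66708374023438), (24.058746337890625, 47.652923583984375), 60.29010009765625) -0.6462843950421969 [0.00614895 0.01332259]
[283 181  15  34 290] [290.19310345 196.98965517] [ 0.58556404 -0.02378607] ((586.8303833007812, -24.022123336791992), (17.651506423950195, 48.99809646606445), 62.22111129760742) -0.5090161086894698 [0.00467405 0.01464476]
```

View pics/w1c.png

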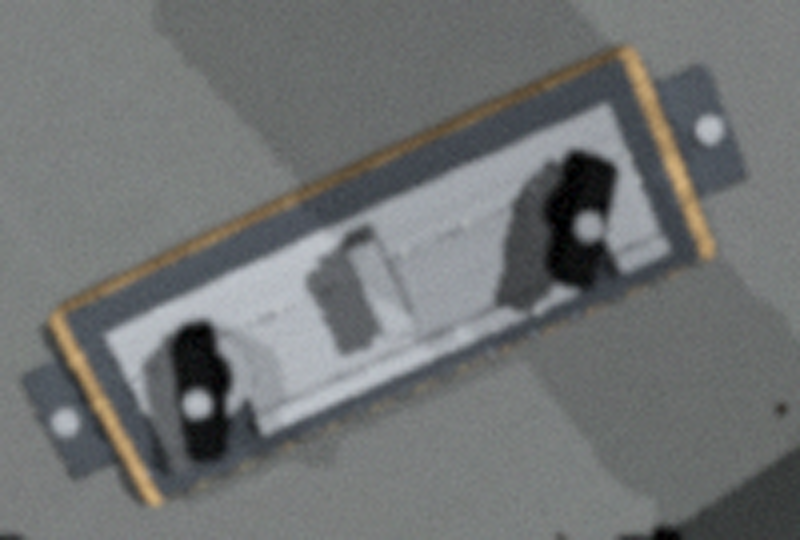

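The dots on the knob tops agree between the two views. That gives a jig yaw of about -0.16, knob A at about (0.614, 0.1195) with its wing at -0.67, and knob B at about (0.590, -0.0275) with its wing at -0.48. I go above A and take a close look.

```bash
python3 -m crank '[[[10,92,50,3.5,1],[10,92,100,3.5,1],[10,92,195,3.5,1],[10,92,195,3.5,1],[10,92,195,3.5,1],[10,92,195,3.5,1],[10,92,195,3.5,1]]]'
python3 - <<'E'
from bench import r
from h import *
c=r.camera("wrist"); im=c["image"]; s=r.read_state()
p=s["ee_pos"]; print(p,s["eef_rot"],s["torque"])
u,v=pix(c,[p[0],p[1],.07],True); print(u,v,c["eye"])
u,v=int(u),int(v); x0=max(u-100,0);y0=max(v-75,0); print(x0,y0)
cv2.imwrite("pics/w2.png",cv2.resize(im[y0:y0+150,x0:x0+200],None,fx=4,fy=4)[:,:,::-1])
E
```

```text
time: 3.0
ee_pos: [0.615, 0.1212, 0.1266]
eef_rot: [0.328, 0.945, 0.0, 0.0]
ft_force: [1.3, -0.2, -0.0]
width: 0.0868
grip_force: 0.0
[0.61572722 0.12132023 0.1277775 ] [3.28171847e-01 9.44617183e-01 5.63390357e-04 1.13985019e-03] [ 0.07638531 -0.16185571  0.02895656]
321.9785642189115 214.91500792705477 [0.54886794 0.17191026 0.28818783]
221 139
```

View pics/w2.png

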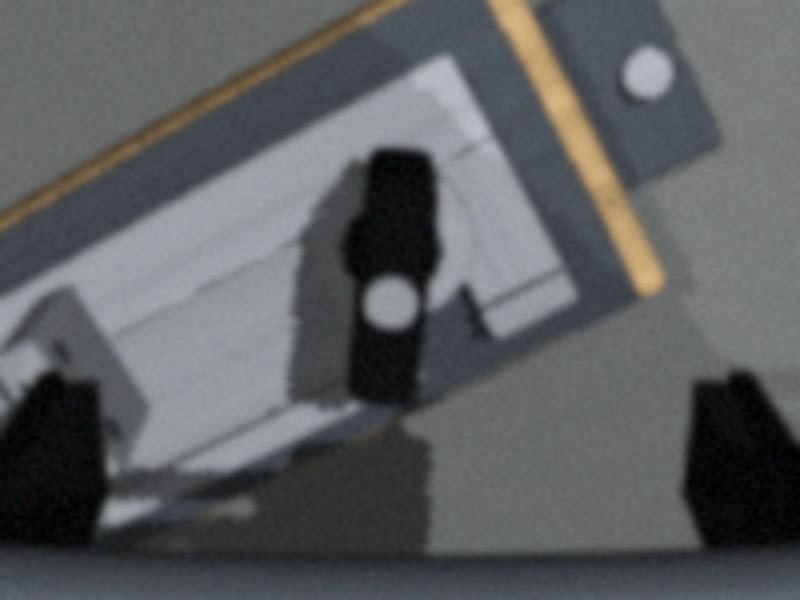

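The wing top's dot is at crop (391,303), px (318.8,214.8), against the TCP projection at (322,214.9). That calls for about -2.4 mm in tool y, and the wing is turned about +4° in tool yaw. I go down and grip.

```bash
python3 -m crank '[[[0,-2.4,0,4,0],[0,-2.4,30,4,0],[0,-2.4,60,4,0],[0,-2.4,75,4,0],[0,-2.4,82,4,0],[0,-2.4,82,4,0],[0,-2.4,82,4,0],[0,-2.4,82,4,-1],[0,-2.4,82,4,-1],[0,-2.4,82,4,-1],[0,-2.4,82,4,-1],[0,-2.4,82,4,-1],[0,-2.4,82,4,-1]]]' 12
python3 -c "
from bench import r;s=r.read_state();print(s['torque'],s['ft_force'],s['width'],s['grip_force'],s['joint_positions'][6])"
```

```text
time: 4.35
ee_pos: [0.6141, 0.1207, 0.0439]
eef_rot: [0.36, 0.933, 0.001, 0.001]
ft_force: [3.1, 3.4, -2.1]
width: 0.014
grip_force: 12.0
[ 0.77516099 -1.06612614 -0.05147918] [ 3.09901909  3.39820706 -2.08964017] 0.013959084037385128 11.999538020318141 0.2769875705170879
```

```bash
cat > t.py <<'E'
from bench import r
s=r.read_state();q=s["eef_rot"];import numpy as np
print("tz",s["torque"][2].round(3),"F",s["ft_force"].round(1),"yaw",round(2*np.arctan2(q[1],q[0]),3),"p",s["ee_pos"].round(4),"q7",s["joint_positions"][6].round(2),"w",round(s["width"],4))
E
python3 -m crank '[[[0,0,0,2,-1],[0,0,0,4,-1],[0,0,0,4,-1]]]' >/dev/null; python3 t.py
python3 -m crank '[[[0,0,0,2,-1],[0,0,0,4,-1],[0,0,0,4,-1]]]' >/dev/null; python3 t.py
```

```text
tz 0.063 F [ 3.2  4.1 -1.9] yaw 2.334 p [0.614  0.1207 0.0439] q7 0.21 w 0.0137
tz 0.081 F [3.7 3.9 0.8] yaw 2.264 p [0.614  0.1207 0.0441] q7 0.15 w 0.0141
```

```bash
for i in 1 2; do python3 -m crank '[[[0,0,0,2,-1],[0,0,0,3,-1],[0,0,0,3,-1]]]' >/dev/null; python3 t.py; done
```

```text
tz 0.107 F [3.8 3.9 2. ] yaw 2.213 p [0.6141 0.1207 0.0442] q7 0.1 w 0.0137
tz 0.111 F [4.8 4.8 3.1] yaw 2.161 p [0.614  0.1207 0.0444] q7 0.05 w 0.0141
```

```bash
for i in 1 2; do python3 -m crank '[[[0,0,-0.5,2,-1],[0,0,-0.5,4,-1],[0,0,-0.5,4,-1]]]' >/dev/null; python3 t.py; done
```

```text
tz 0.094 F [4.2 3.9 2.5] yaw 2.09 p [0.614  0.1207 0.0447] q7 -0.01 w 0.0138
tz 0.073 F [ 4.3  4.4 -0. ] yaw 2.02 p [0.6139 0.1206 0.045 ] q7 -0.07 w 0.0141
```

Knob A undoes clockwise, so it has the left-hand thread: after 0.39 rad the moment is still at friction level. I carry on.

```bash
python3 -m crank '[[[0,0,-0.2,4,-1],[0,0,-0.5,8,-1],[0,0,-0.75,12,-1],[0,0,-1,16,-1],[0,0,-1.2,20,-1],[0,0,-1.5,24,-1],[0,0,-1.7,28,-1],[0,0,-2,32,-1],[0,0,-2,33,-1]]]' >/dev/null; python3 t.py
python3 -m crank '[[[0,0,-0.2,4,-1],[0,0,-0.5,8,-1],[0,0,-0.75,12,-1],[0,0,-1,16,-1],[0,0,-1.2,20,-1],[0,0,-1.5,24,-1],[0,0,-1.7,28,-1],[0,0,-2,32,-1],[0,0,-2.2,35,-1],[0,0,-2.2,35,-1]]]' >/dev/null; python3 t.py
```

```text
tz 0.049 F [ 5.1  4.  -0. ] yaw 1.443 p [0.6138 0.1206 0.047 ] q7 -0.6 w 0.0141
tz 0.046 F [2.8 3.5 1.3] yaw 0.833 p [0.6136 0.1207 0.0491] q7 -1.17 w 0.0138
```

```bash
python3 -m crank '[[[0,0,0,0,0],[0,0,0,0,0],[0,0,0,0,0],[0,0,-30,0,0],[0,0,-80,0,0],[-125,82,-80,-103,0],[-125,82,-80,-103,0],[-125,82,-80,-103,0],[-125,82,-80,-103,0],[-125,82,-80,-103,0],[-125,82,-80,-103,0],[-125,82,-80,-103,0],[-125,82,-80,-103,0],[-125,82,-80,-103,0],[-125,82,-80,-103,1],[-125,82,-80,-103,1],[-125,82,-80,-103,1],[-125,82,-80,-103,1],[-125,82,-80,-103,1],[-125,82,-80,-103,1]]]'
python3 - <<'E'
from bench import r
from h import *
c=r.camera("wrist"); im=c["image"]; s=r.read_state()
p=s["ee_pos"]; print(p,s["eef_rot"],s["torque"],s["joint_positions"])
u,v=pix(c,[p[0],p[1],.07],True); print(u,v)
u,v=int(u),int(v); x0=max(u-100,0);y0=max(v-75,0); print(x0,y0)
cv2.imwrite("pics/w3.png",cv2.resize(im[y0:y0+150,x0:x0+200],None,fx=4,fy=4)[:,:,::-1])
E
```

```text
time: 10.05
ee_pos: [0.5897, -0.0282, 0.1287]
eef_rot: [0.254, 0.967, -0.0, -0.0]
ft_force: [0.6, -0.5, -0.1]
width: 0.0824
grip_force: 0.0
[ 0.58974786 -0.02809783  0.12870901] [ 2.54037754e-01  9.67194294e-01 -1.19401430e-04 -5.32907641e-05] [ 0.13351542 -0.1888368   0.04420851] [ 0.51789732  0.40885932 -0.68164617  1.64306359  0.27368632  1.1875009
  0.83035801]
321.494328870748 213.63132368061372
221 138
```

View pics/w3.png

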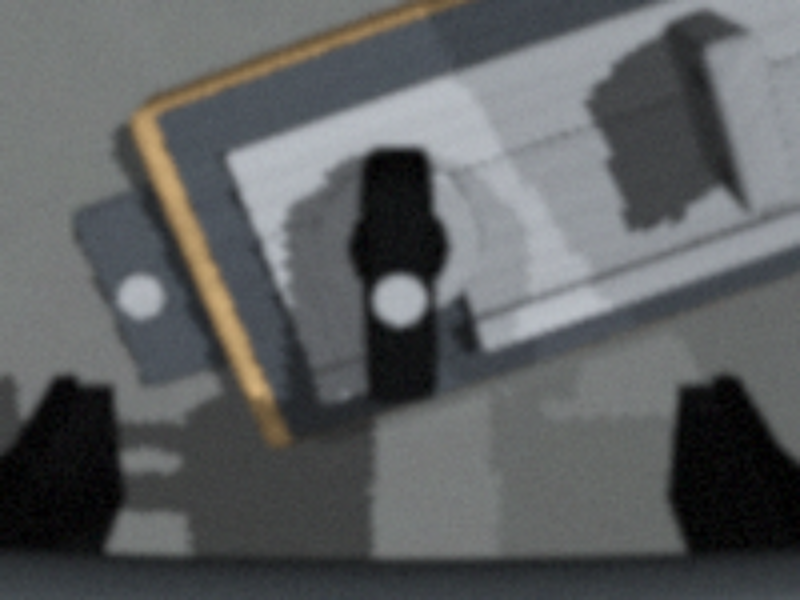

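Knob B's dot is at crop (400,300), px (321,213), which is right under the TCP. The wing is about -1.5° off. I go down, grip and test.

```bash
python3 -m crank '[[[0,0,0,-1.5,0],[0,0,30,-1.5,0],[0,0,60,-1.5,0],[0,0,77,-1.5,0],[0,0,84,-1.5,0],[0,0,84,-1.5,0],[0,0,84,-1.5,0],[0,0,84,-1.5,-1],[0,0,84,-1.5,-1],[0,0,84,-1.5,-1],[0,0,84,-1.5,-1],[0,0,84,-1.5,-1],[0,0,84,-1.5,-1]]]' 12 >/dev/null; python3 t.py
for i in 1 2 ; do python3 -m crank '[[[0,0,0,-2,-1],[0,0,0,-4,-1],[0,0,0,-4,-1]]]' >/dev/null; python3 t.py; done
```

```text
tz 0.043 F [0.3 1.6 1.9] yaw 2.657 p [ 0.5902 -0.0276  0.045 ] q7 0.81 w 0.0141
tz -0.063 F [-0.1  1.5  2.1] yaw 2.727 p [ 0.5902 -0.0276  0.0451] q7 0.87 w 0.0141
tz -0.037 F [0.4 2.8 4.3] yaw 2.796 p [ 0.5903 -0.0275  0.0452] q7 0.94 w 0.014
```

```bash
for i in 1 2 3; do python3 -m crank '[[[0,0,-0.3,-2,-1],[0,0,-0.5,-4,-1],[0,0,-0.5,-4,-1]]]' >/dev/null; python3 t.py; done
```

```text
tz -0.079 F [1.6 3.  2.7] yaw 2.866 p [ 0.5903 -0.0274  0.0455] q7 1.0 w 0.0136
tz -0.055 F [2.7 4.6 1.7] yaw 2.935 p [ 0.5903 -0.0274  0.0459] q7 1.06 w 0.0139
tz -0.069 F [ 3.7  5.5 -0.5] yaw 3.005 p [ 0.5902 -0.0272  0.0462] q7 1.13 w 0.0139
```

```bash
for i in 1 2; do python3 -m crank '[[[0,0,-0.2,-4,-1],[0,0,-0.5,-8,-1],[0,0,-0.75,-12,-1],[0,0,-1,-16,-1],[0,0,-1.2,-20,-1],[0,0,-1.5,-24,-1],[0,0,-1.7,-28,-1],[0,0,-2,-32,-1],[0,0,-2.1,-34,-1],[0,0,-2.1,-34,-1]]]' >/dev/null; python3 t.py; done
```

```text
tz -0.072 F [ 3.2  6.3 -0.7] yaw 3.599 p [ 0.5901 -0.0265  0.0482] q7 1.67 w 0.0137
tz -0.084 F [0.7 8.5 0.2] yaw 4.193 p [ 0.5896 -0.026   0.0503] q7 2.21 w 0.0143
```

Both knobs are undone about 1.6 rad. I release and go above the tab.

```bash
python3 -m crank '[[[0,0,0,0,0],[0,0,0,0,0],[0,0,0,0,0],[0,0,-30,0,0],[0,0,-80,0,0],[-66,33,-80,69.5,0],[-66,33,-80,69.5,0],[-66,33,-80,69.5,0],[-66,33,-80,69.5,0],[-66,33,-80,69.5,0],[-66,33,-80,69.5,0],[-66,33,-80,69.5,0],[-66,33,-80,69.5,0],[-66,33,-80,69.5,0],[-66,33,-80,69.5,0],[-66,33,-80,69.5,0]]]'
python3 - <<'E'
from bench import r
from h import *
c=r.camera("wrist"); im=c["image"]; s=r.read_state()
p=s["ee_pos"]; print(p,2*np.arctan2(s["eef_rot"][1],s["eef_rot"][0]),s["torque"],s["joint_positions"])
print(pix(c,[p[0],p[1],.065],True),pix(c,[.594,.048,.065],True))
cv2.imwrite("pics/w4.png",cv2.resize(im[138:288,221:421],None,fx=4,fy=4)[:,:,::-1])
E
```

```text
time: 16.5
ee_pos: [0.5939, 0.0455, 0.1304]
eef_rot: [0.079, 0.997, -0.0, -0.0]
ft_force: [0.1, -0.2, -0.1]
width: 0.0438
grip_force: 0.0
[0.59397053 0.0454891  0.13038622] 2.98225348142904 [ 0.04565932 -0.13687678 -0.01684058] [ 0.46521844  0.44791049 -0.7848561   1.62324331  0.33342091  1.20987771
  1.02191899]
(np.float64(321.49014234284095), np.float64(211.29736119181376)) (np.float64(324.67267937381524), np.float64(210.85640765145783))
```

View pics/w4.png

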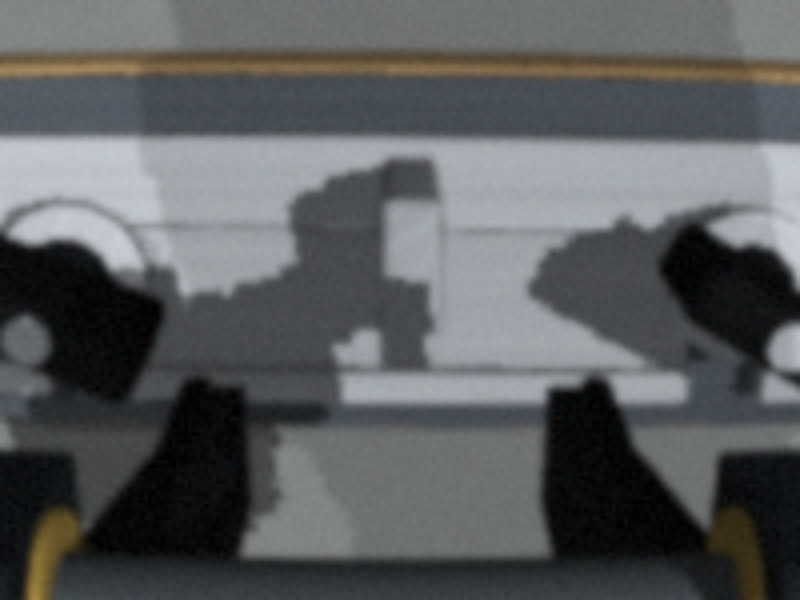

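The tab top spans crop x 383–437, so its centre is at px ≈323.5 against the TCP at 321.5, or about +2 mm in tool y. The bar is parallel to the tool. I go down and pinch the tab.

```bash
python3 -m crank '[[[0,2,0,0,0],[0,2,40,0,0],[0,2,75,0,0],[0,2,88,0,0],[0,2,95,0,0],[0,2,95,0,0],[0,2,95,0,-0.2],[0,2,95,0,-0.5],[0,2,95,0,-1],[0,2,95,0,-1],[0,2,95,0,-1],[0,2,95,0,-1],[0,2,95,0,-1],[0,2,95,0,-1]]]' 15 >/dev/null; python3 t.py
python3 -m crank '[[[0,0,0,0,-1],[0,0,0,0,-1],[0,0,0,0,-1]]]' 40 >/dev/null; python3 t.py
```

```text
tz -0.104 F [-1.6 -0.7  5.8] yaw 2.98 p [0.5945 0.0477 0.0358] q7 0.96 w 0.0116
tz -0.109 F [-0.9  0.3  5.5] yaw 2.98 p [0.5945 0.0477 0.0358] q7 0.96 w 0.0115
```

```bash
python3 -m crank '[[[0,0,-0.5,0,-1],[2,0,-0.6,0,-1],[4,0,-0.6,0,-1],[4,0,-0.6,0,-1]]]' >/dev/null; python3 t.py
python3 -m crank '[[[2,0,0,0,-1],[4,0,0,0,-1],[6,0,0,0,-1],[6,0,0,0,-1]]]' >/dev/null; python3 t.py
```

```text
tz -0.045 F [-0.2 -0.8 -1.2] yaw 2.98 p [0.5898 0.0482 0.0358] q7 0.96 w 0.0116
tz -0.074 F [-0.6  0.6 -2.3] yaw 2.98 p [0.5839 0.0493 0.0359] q7 0.95 w 0.0116
```

```bash
python3 -m crank '[[[4,0,0,0,-1],[8,0,0,0,-1],[12,0,0,0,-1],[16,0,0,0,-1],[20,0,0,0,-1],[20,0,0,0,-1]]]' >/dev/null; python3 t.py
python3 -m crank '[[[4,0,0,0,-1],[8,0,0,0,-1],[12,0,0,0,-1],[16,0,0,0,-1],[20,0,0,0,-1],[24,0,0,0,-1],[28,0,0,0,-1],[28,0,0,0,-1]]]' >/dev/null; python3 t.py
```

```text
tz 0.042 F [ 0.9 -1.  -3.2] yaw 2.98 p [0.5641 0.0526 0.0361] q7 0.95 w 0.0119
tz 0.041 F [ 0.6  0.4 -2.6] yaw 2.98 p [0.5365 0.0571 0.036 ] q7 0.94 w 0.0117
```

The bar is clear of the knobs and hanging free. I lift it a little, take it on out and lower it.

```bash
python3 -m crank '[[[0,0,-3,0,-1],[4,0,-6,0,-1],[10,0,-6,0,-1],[16,0,-6,0,-1],[22,0,-6,0,-1],[28,0,-6,0,-1],[34,0,-6,0,-1],[40,0,-6,0,-1],[46,0,-6,0,-1],[52,0,-6,0,-1],[55,0,-6,0,-1],[55,0,-6,0,-1],[55,0,0,0,-1],[55,0,6,0,-1],[55,0,12,0,-1],[55,0,18,0,-1],[55,0,20,0,-1],[55,0,20,0,-1]]]' >/dev/null; python3 t.py
python3 - <<'E'
from bench import r
import cv2
c=r.camera("scene");cv2.imwrite("pics/s2.png",cv2.resize(c["image"][130:250,260:440],None,fx=4,fy=4)[:,:,::-1])
E
```

```text
tz 0.022 F [ 0.1  0.3 -1.8] yaw 2.98 p [0.4825 0.0659 0.0156] q7 0.91 w 0.012
```

View pics/s2.png

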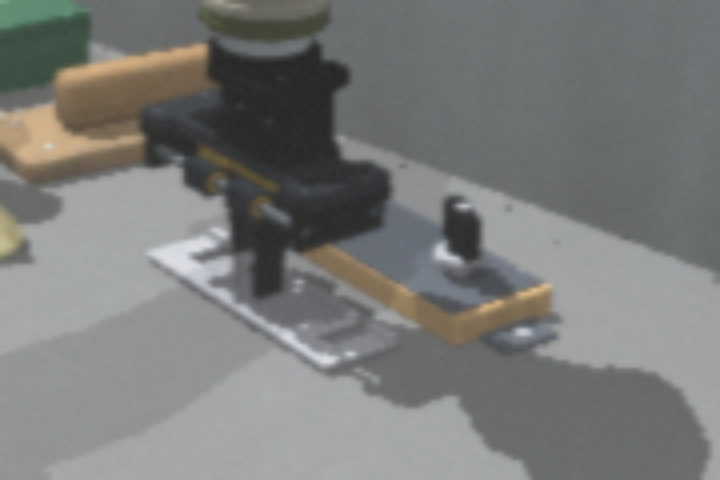

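The bar (crop 150–395, 230–370) is level, tab up, in front of the jig and a few millimetres above the bench. I lower it until it touches.

```bash
for i in 1 2; do python3 -m crank '[[[0,0,1,0,-1],[0,0,2,0,-1],[0,0,2,0,-1]]]' >/dev/null; python3 t.py; done
```

```text
tz -0.046 F [ 0.8 -0.3 -2.9] yaw 2.98 p [0.4828 0.0658 0.014 ] q7 0.91 w 0.0116
tz 0.006 F [ 0.3  0.4 -2.7] yaw 2.98 p [0.4827 0.0658 0.0119] q7 0.9 w 0.0115
```

```bash
for i in 1 2; do python3 -m crank '[[[0,0,0.4,0,-1],[0,0,0.6,0,-1],[0,0,0.6,0,-1]]]' >/dev/null; python3 t.py; done
```

```text
tz 0.017 F [-3.4 -0.2  5.4] yaw 2.98 p [0.4828 0.0658 0.0117] q7 0.9 w 0.0117
tz -0.006 F [-8.7 -1.3 16.7] yaw 2.98 p [0.4828 0.0658 0.0117] q7 0.9 w 0.0119
```

It has touched down. I ease back up, slacken the grip, open and withdraw.

```bash
python3 -m crank '[[[0,0,-0.6,0,-1],[0,0,-0.8,0,-1],[0,0,-0.8,0,-1]]]' 5 >/dev/null; python3 t.py
python3 -m crank '[[[0,0,0,0,-0.65],[0,0,0,0,-0.5],[0,0,0,0,-0.3],[0,0,0,0,0],[0,0,0,0,0],[0,0,0,0,0],[0,0,-15,0,0],[0,0,-40,0,0],[0,0,-80,0,0],[0,0,-120,0,0],[0,0,-150,0,0],[0,0,-150,0,0]]]' >/dev/null; python3 t.py
python3 - <<'E'
from bench import r
import cv2
c=r.camera("wrist");cv2.imwrite("pics/w5.png",c["image"][:,:,::-1]); print(r.read_state()["time"])
E
```

```text
tz 0.075 F [-1.2 -0.   1.9] yaw 2.98 p [0.4829 0.0658 0.0117] q7 0.9 w 0.012
tz 0.009 F [ 0.1  0.6 -0.3] yaw 2.98 p [0.485  0.0666 0.1666] q7 1.08 w 0.0436
25.05
```

View pics/w5.png

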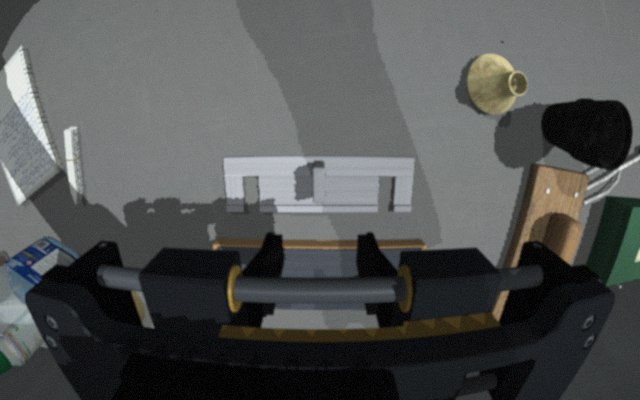

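The bar lies flat on the bench (px 223–415, 157–212), tab up, about 28 mm clear of the jig edge (row 243). The rose, pots and labels are undisturbed, so I hand in.

```bash
python3 -c "
from bench import r
print(r.close_job())"
```

```text
the job is handed in; nothing more can be done
None
```

I undid both wing knobs (knob at jig +y clockwise, so left-hand; the other anticlockwise), drew the stop bar out, set it flat and tab up about 28 mm in front of the jig, and handed in at about 25 s; nothing else was moved on purpose, and no verdict came back.

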